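Secure the stamp-cleaner bottle and open its safety cap

TASK

Get the stamp cleaner ready: first swing the station's drop bar all the way down across the front of the bottle until it rests in its catch, so that the bottle is kept in place. Then take the orange push-and-turn safety cap, press it down, twist it counter-clockwise (seen from above) until it is free, and lift it about 6 cm above where it sat. Finish while still holding the cap there in the gripper, level and straight above the bottle; leave the bottle standing in its station with the bar down, and do not disturb the other things on the table.

Things in the scene. Friction and masses are not known exactly. Their poses are not given: they have to be found in the camera images.
- station: bottle station fixed to the table: light wooden cradle, base 110 x 112 mm, 10 mm thick, walls 70 mm high at the back (+x) and sides, open front (-x). Origin: centre of the pocket, on the table top; z up. Forked dark steel brackets at the front left (bar pivot, +y, up to z 0.100) and front right (catch, -y, up to z 0.094).
- bar (a joint): angle of the drop bar in rad: 0 = lying level in its catch (closed, end stop), grows as the bar's free end swings up; 1.57 = upright over the pivot. The hinge is stiff (about 0.05 N m of friction), so the bar stays at whatever angle it is left and has to be pushed all the way down.
- bar_pivot (a point): axis of the drop bar's hinge, parallel to the station's x axis, at (-0.041, 0.047, 0.088) in the station's frame. The bar is a steel strip 8 mm thick (along station x) and 10 mm high that turns in the upright plane station x = -0.041, 5 mm clear of the bottle.
- bar_end (a point): centre of the red round thumb piece (18 mm across, 16 mm along its axis, axis along station x) at the free end of the drop bar, 100 mm from the pivot. With the bar closed it lies at (-0.041, -0.053, 0.088) in the station's frame; push on it from the outside or from above.
- bottle: loose white square bottle with a teal band, 0.45 kg, body 64 x 64 x 82 mm, sloping shoulder up to a flat of 40 mm diameter 100 mm above the origin, short neck above. Origin: centre of its underside, on the station's floor 10 mm above the table; z up along the neck. The square pocket (1.5 mm clearance) keeps it from turning.
- cap_center (a point): centre (half-way up, on the axis) of the orange ribbed round safety cap: 42 mm diameter, 32 mm high, loose, 30 g; white line on its top along +x; z up. Locked, it sits 122 mm above the bottle's origin, x along the bottle's x within 0.1 rad, rim 6 mm above the shoulder. Grip the upper part of its side wall, or long fingers meet the shoulder when pressing.
- cap: the same cap, origin at its centre. A spring (8 N locked, 12 N fully down) lifts it into its lock. It can be pressed down 6 mm; at 4 mm or more down it can turn counter-clockwise seen from above, and must be kept down for the first 0.75 rad; from 0.8 to 2.3 rad it is free to lift (1.15 rad in one grasp is good). It must not be turned clockwise (stop).
- stamp_a: bystander: upright wooden stamp with a turned handle, 37 x 46 x 72 mm, origin under its centre
- stamp_b: bystander: wooden stamp lying on its side, 57 x 69 x 42 mm, origin under its centre
- ink_pad: bystander: dark blue ink pad case, 76 x 102 x 18 mm, origin under its centre
- balm_tin: bystander: round pink tin, 67 mm across, 29 mm high, origin under its centre
- washi_tape: bystander: yellow roll of tape lying flat, 96 mm across, 25 mm high, origin under its centre
- wood_bird: bystander: wooden bird, 55 x 109 x 54 mm, origin under its centre
- cap_mark (a point): outer end of the white line on top of the cap: 18 mm from the cap's axis along the cap's +x, 16 mm above the cap's centre
Not all that is in view belongs to the job. Leave any green or turquoise look-alike of the cap alone.

How it is judged:
On the way, in this order (a step that is already met when the one before it is completed fails the run):
1. the drop bar lies in its catch (value of joint bar below 0.06 rad and z of cap in the frame of bottle below 0.13 m), for 0.2 s.
2. the cap is pressed down at least 3 mm, still unturned (value of joint bar below 0.06 rad and z of cap in the frame of bottle below 0.119 m and angle between the x axis of cap and the x axis of bottle, either way round below 0.3 rad), for 0.05 s.
3. the cap is twisted counter-clockwise out of its lock (mark at least 10 mm, about 0.6 rad, towards the bottle's +y), still on the neck (y of cap_mark in the frame of bottle above 0.01 m and z of cap in the frame of bottle below 0.13 m), for 0.05 s.
At the end, for the whole second after the job is handed in: fingers hold the cap still (over 1 N, under 20 mm/s), 35 to 100 mm higher than it sat, within 25 mm of the bottle's axis, tilt under 0.2 rad, off the bottle; bar joint below 0.06 rad; bottle upright (0.06 rad) in the station, within 12 mm of its centre and 4 mm of its floor (z of cap in the frame of bottle between 0.157 and 0.222 m and horizontal distance between cap and bottle below 0.025 m and angle between cap's own z axis and vertical below 0.2 rad and linear speed of cap below 0.02 m/s and contact force between the fingers and cap above 1 N and contact force between bottle and cap below 0.1 N and value of joint bar below 0.06 rad and angle between bottle's own z axis and vertical below 0.06 rad and horizontal distance between bottle and station below 0.012 m and z of bottle in the frame of station below 0.014 m); the arm keeps its last pose, push and grip.
It fails at once if a bystander is moved by more than 25 mm (distance of any of stamp_a, stamp_b, ink_pad, balm_tin, washi_tape, wood_bird from where it was at the start of the episode above 0.025 m).
It fails at once if the bottle is lifted or tipped out of its station (angle between bottle's own z axis and vertical above 0.3 rad or z of bottle in the frame of station above 0.04 m).
It also fails if it takes over 48 s, if anything falls off the work surface, if the arm or the gripper's body presses on something with over 40 N, if the wrist force passes 120 N, or if a joint passes its speed limit or range.

ROBOT

A 6-joint arm with a two-finger parallel gripper is mounted at the origin on a cart in front of the work surface, level with it; the furniture and walls round the work are solid. World frame = base frame: x ahead of the robot, y to its left, z up, the work surface at z = 0. Lengths are in m, angles in rad, forces in N, time in s.
With the tool pointing down it reaches from about 0.35 to 0.975 m from the base axis. Payload 4.9 kg.
Tool frame: the origin (TCP) lies at the centre of the arm's flange, where the gripper is bolted on; the fingertips stand 173 mm ahead of it and the grasp point (between the pads) lies 155 mm ahead of it (ctrl.finger_overhang is the distance from the TCP to the fingertips, in m); z points along the fingers, y is the direction in which the jaws open and shut (so a half turn about z gives the same grasp; the last joint's range is limited). The gripper opens to 85 mm and grips with 20 to 120 N. Pads are 22 mm wide; open, the fingers measure 114 mm over their backs; the gripper's body (76 mm by 85 mm) begins 54 mm behind the grasp point. The pads swing forward as they close: fully open they stand 13 mm farther back than shut.
Start: joints at [1.168, 0.053, 1.613, -0, 1.476, -0.119], TCP at [0.175, 0.6, 0.405] pointing down, gripper open.
Joint ranges: [-3.01, 3.01], [-1.01, 2.22], [0.06, 2.58], [-1.02, 4.17], [0.09, 2.62], [-3.14, 3.14]. Speed limits (rad/s): [2.57, 2.57, 3.14, 3.14, 3.14, 3.14].

INTERFACE

Orientations are given as a rotation vector (axis times angle).
In Python, from station import ctrl, eyes, spotter gives the robot as it stands.
- The arm moves only by the shell command python3 -m crank 'ROWS' [FORCE]. ROWS is JSON, a list of rows, each a list of 7 numbers: the turn, a rotation vector about the tool's x, y, z in rad, then the shift along the tool's x, y, z in mm, then the closure, from -1 (fully open) to 1 (shut). A call has 1 to 8 rows; each row shifts and turns the pose as measured when the row begins, along the tool's axes as they then stand; what a row does not reach is not made up. A row lasts 1/12 s, in which the tool goes at most 41.7 mm and 7.16 degrees, less where a joint would pass 70% of its speed; a pose out of reach is approached as far as the arm can. A call is refused whole if a number of a shift passes 41.7 or a number of a turn 0.125, either way. A call with a gripper value outside its range is refused whole. The fingers move at their own pace and stop on an object; FORCE is the grip in N (left out, the last holds). Time passes only in rows, so rows that do not move let the fingers close. It gives the time, the measured TCP pose, the force and the opening at its end, in the units of the state.
- ctrl.get_obs(): the state, without advancing time (a new reading comes with each control period).
- eyes.get_image(name): name is "scene" or "side" or "wrist"; returns a dict with "image" (384x512x3 uint8, red, green, blue), "vertical_fov" (degrees; the focal length in pixels is half the picture's height over the tangent of half this angle, whatever the lens; pixels are square), "cx", "cy" (the principal point, pixels), "dist" ([k1, k2, p1, p2, k3] as OpenCV has them; the pictures are not rectified), "rvec" (rotation vector, rad) and "tvec" (3), from world to camera coordinates, as OpenCV has them; the wrist camera has in their place "mount" (4x4, takes a point from camera to tool coordinates, whose origin is the TCP and whose axes are the flange's). Camera axes: x right, y down, z forward; pixel columns grow to the right and rows downward; lengths in m; the calibration is good to about 2 mm. A picture is of the moment at which its call begins: read the wrist's pose just before it. There is no depth.
- ctrl.finish_job(): hands the job in, once; it reports no verdict.
Trained networks look in a picture, given as the dict that the camera call returned (one of the last four; its "shot" number tells which), for a name from the list of things; names that differ only in an ending like _2 or _b are one class to them, and where a whole thing is asked for, a point or a joint stands for the part that bears it (a point fixed in the world has none). Each returns a list of dicts, best first, with "confidence" (0 to 1); they miss things now and then, are a little off and sometimes report something else, mostly with a low value. They report only what shows in the picture. A call takes as long as a camera call. They do not tell look-alikes from the thing itself.
- spotter.look_for(query, picture): "centre" ([x, y, z] in m, in world coordinates, good to about 4 mm: the middle of the surface that is visible of it).
- spotter.outline_of(query, picture): "region" (384x512 bool, what is visible of it).
- spotter.mark_of(query, picture): "centre" ([x, y, z] in m, in world coordinates, good to about 4 mm: a listed point, or the origin of a listed thing).
The state is a dict: "t": time; "q": joint angles; "dq": joint speeds; "effort": joint torques, N m; "tool_pos": TCP position; "tool_rot": TCP orientation; "contact_force": force on the tool from outside, world axes, zero at the start; "wrist_torque": the same for the moment, N m; "opening": finger opening in m.
Only numpy, scipy, OpenCV 4.12 (cv2) and the standard library are available. Lean on these libraries where they do the work, as an engineer would, in place of code of your own. Each camera call takes 0.05 s, during which the arm holds its last target.

## Working session

There is one attempt and no reset: what is moved stays moved. The work goes in short steps, Python scripts to look and compute and a shell command to move; the robot and the scene stay as the last step left them, time stands still between calls to the robot, and variables do not carry over. Pictures are saved under pics/ and viewed, and the job is handed in when it is done.

```bash
ls; mkdir -p pics; python3 - <<'E'
from station import ctrl, eyes, spotter
import cv2
o=ctrl.get_obs(); print(o); print(ctrl.finger_overhang)
for n in ["scene","side","wrist"]:
    p=eyes.get_image(n); cv2.imwrite(f"pics/{n}0.png",p["image"][:,:,::-1])
    print(n,{k:v for k,v in p.items() if k!="image"})
    for q in ["station","bar_pivot","bar_end","bottle","cap_center","cap_mark"]:
        print(q,[(r["confidence"],r["centre"]) for r in spotter.mark_of(q,p)][:3])
print(ctrl.get_obs()["t"])
E
```

```text
pics
{'t': 0.0, 'q': array([ 1.16799380e+00,  5.33618369e-02,  1.61428364e+00,  2.64303079e-05,
        1.47599672e+00, -1.19021385e-01]), 'dq': array([-0.00055678,  0.00085852,  0.00077942, -0.00062046,  0.00057246,
       -0.00012281]), 'effort': array([-2.28907549e-03, -3.93684661e+01, -3.70169806e+01, -3.07630607e-04,
        6.98267191e-03,  2.48333428e-06]), 'tool_pos': array([0.17489753, 0.59975436, 0.40346575]), 'tool_rot': array([-4.44193488e-01, -3.10947031e+00,  3.09924896e-03]), 'contact_force': array([ 0.82928478, -0.40244308, -0.29198038]), 'wrist_torque': array([-0.05637644,  0.02853655, -0.01979766]), 'opening': 0.08545592109636854}
0.1734
scene {'vertical_fov': 54.625130116120495, 'cx': 256.8840046134313, 'cy': 190.6265123564939, 'dist': array([-0.06579664,  0.        ,  0.        ,  0.        ,  0.        ]), 'rvec': array([ 2.17515897, -0.71014677,  0.32076629]), 'tvec': array([-0.51616948,  0.22932795,  0.91066746]), 'shot': 1}
station [(0.76, [0.54, -0.0541, 0.0026])]
bar_pivot [(0.85, [0.5169, 0.002, 0.0891])]
bar_end [(0.52, [0.507, -0.0051, 0.1885]), (0.39, [0
[... 1117 characters left out ...]
89, -0.0646, 0.0333]), (0.56, [0.5601, -0.2053, 0.0296]), (0.52, [0.5554, -0.0573, 0.1491])]
wrist {'vertical_fov': 61.74389910544281, 'cx': 253.8853194238724, 'cy': 191.39021543500687, 'dist': array([-0.0245272,  0.       ,  0.       ,  0.       ,  0.       ]), 'mount': array([[ 1.19057141e-05, -9.63872005e-01, -2.66365835e-01,
         6.74107934e-02],
       [ 9.99999651e-01,  2.34012345e-04, -8.02100760e-04,
        -1.51912843e-04],
       [ 8.35455362e-04, -2.66365732e-01,  9.63871671e-01,
         3.00496451e-02],
       [ 0.00000000e+00,  0.00000000e+00,  0.00000000e+00,
         1.00000000e+00]]), 'shot': 3}
station []
bar_pivot []
bar_end []
bottle []
cap_center []
cap_mark []
1.05
```

View images.

View pics/scene0.png

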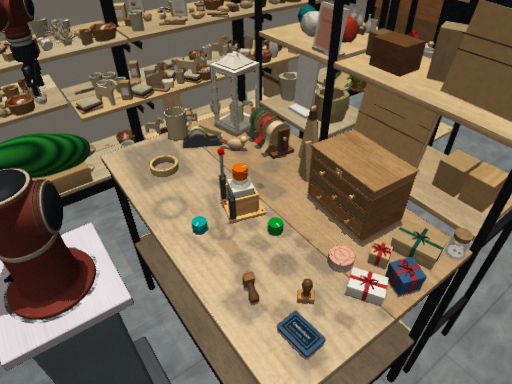

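View pics/side0.png

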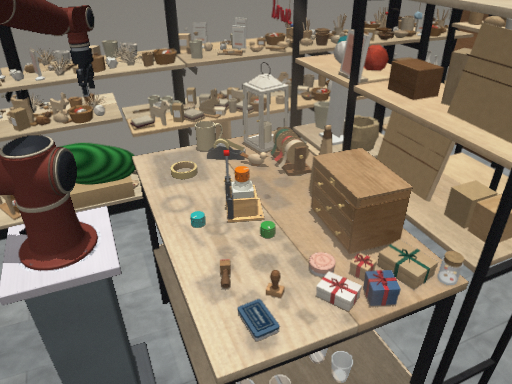

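```bash
python3 -m crank '[[0,0,0,-30,-27,0,1],[0,0,0,-30,-27,0,1],[0,0,0,-30,-27,0,1],[0,0,0,-30,-27,0,1],[0,0,0,-30,-27,0,1],[0,0,0,-30,-27,0,1],[0,0,0,-30,-27,0,1],[0,0,0,-30,-27,0,1]]' 40;python3 -m crank '[[0,0,0,-30,-27,0,1],[0,0,0,-30,-27,0,1],[0,0,0,-30,-27,0,1],[0,0,0,-30,-27,0,1],[0,0,0,-30,-27,0,1],[0,0,0,-30,-27,0,1],[0,0,0,-10,-9,0,1],[0,0,0,0,0,0,1]]'
```

```text
t: 1.72
tool_pos: [0.347, 0.3214, 0.4035]
tool_rot: [0.421, 3.113, 0.004]
contact_force: [0.8, -0.0, 0.5]
opening: 0.0001
t: 2.38
tool_pos: [0.4889, 0.0909, 0.406]
tool_rot: [0.432, 3.103, 0.006]
contact_force: [-0.9, 1.0, 0.2]
opening: -0.0001
```

```bash
cat > h.py <<'E'
from station import ctrl, eyes, spotter
import cv2, numpy as np
def shot(n,f):
    o=ctrl.get_obs(); p=eyes.get_image(n); cv2.imwrite(f"pics/{f}.png",p["image"][:,:,::-1])
    if "mount" in p:
        T=np.eye(4);T[:3,:3]=cv2.Rodrigues(np.array(o["tool_rot"]))[0];T[:3,3]=o["tool_pos"]
        W=np.linalg.inv(T@p["mount"]);p["R"],p["t"]=W[:3,:3],W[:3,3]
    else: p["R"]=cv2.Rodrigues(p["rvec"])[0];p["t"]=np.array(p["tvec"])
    f=p["image"].shape[0]/2/np.tan(np.radians(p["vertical_fov"]/2))
    p["K"]=np.array([[f,0,p["cx"]],[0,f,p["cy"]],[0,0,1]])
    return p
def proj(p,X): return cv2.projectPoints(np.float64(X).reshape(-1,3),cv2.Rodrigues(p["R"])[0],p["t"],p["K"],p["dist"])[0].reshape(-1,2)
def ray(p,u,z):
    n=cv2.undistortPoints(np.float64(u).reshape(-1,1,2),p["K"],p["dist"]).reshape(-1,2)
    d=np.c_[n,np.ones(len(n))]@p["R"]; c=-p["R"].T@p["t"]
    return c+d*((z-c[2])/d[:,2])[:,None]
E
python3 - <<'E'
from h import *
p=shot("wrist","w1")
for q in ["station","bar_pivot","bar_end","bottle","cap_center","cap_mark"]:
    print(q,[(r["confidence"],r["centre"]) for r in spotter.mark_of(q,p)][:3])
c,s=np.cos(-.29),np.sin(-.29)
S=lambda x,y,z:[.540+c*x-s*y,-.0515+s*x+c*y,z]
print(proj(p,[S(0,0,.148),S(-.041,.047,.1),S(-.041,.04,.188)]))
shot("scene","s1"); shot("side","d1")
E
```

```text
station [(0.95, [0.5432, -0.0515, -0.0005])]
bar_pivot [(0.7, [0.5123, 0.0024, 0.0892]), (0.6, [0.5392, -0.0533, 0.1362])]
bar_end [(0.97, [0.5123, -0.0069, 0.1865])]
bottle [(0.92, [0.5482, -0.0485, 0.0082])]
cap_center [(0.92, [0.5415, -0.0518, 0.1287]), (0.63, [0.5619, -0.1869, 0.0183]), (0.62, [0.3944, -0.0568, 0.0167])]
cap_mark [(0.94, [0.3791, -0.0694, 0.0329]), (0.83, [0.5595, -0.0531, 0.1481]), (0.57, [0.561, -0.208, 0.0316])]
[[102.3655271  297.7418448 ]
 [170.82156853 229.2796863 ]
 [127.97295951 280.64240472]]
```

View pics/w1.png

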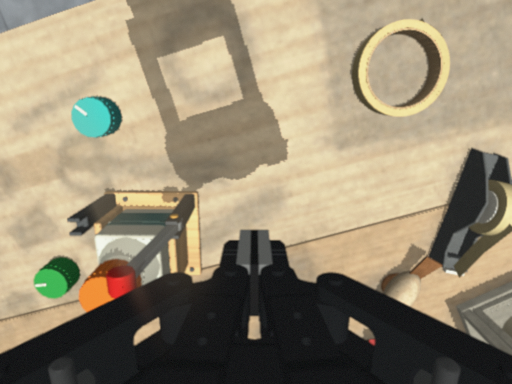

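View pics/d1.png

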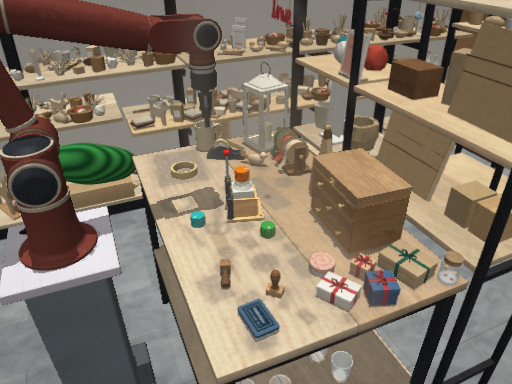

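```bash
python3 - <<'E'
from h import *
import cv2
im=cv2.imread("pics/w1.png"); cv2.imwrite("pics/w1z.png",cv2.resize(im[170:320,20:220],None,fx=4,fy=4,interpolation=cv2.INTER_CUBIC))
E
```

```text
(no output)
```

View pics/w1z.png

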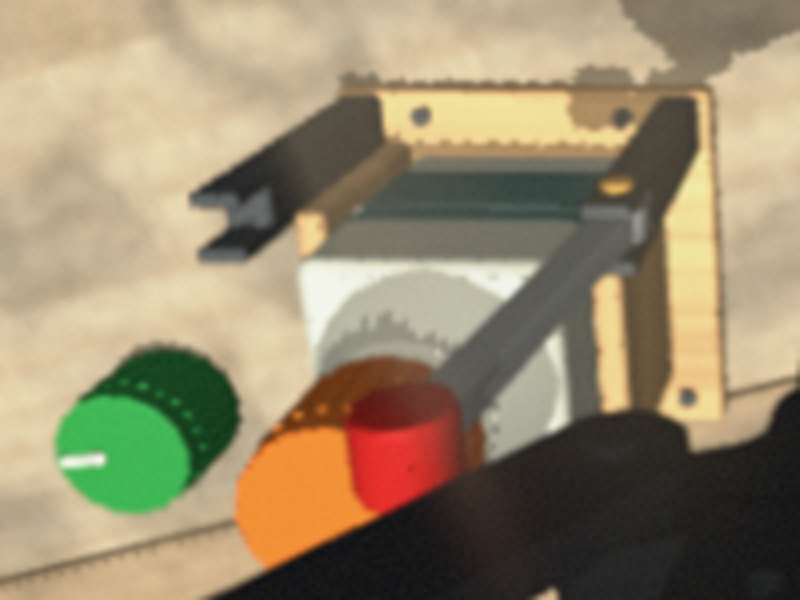

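```bash
python3 -m crank '[[0,0,0,-22,-19,0,1],[0,0,0,-22,-19,0,1],[0,0,0,0,0,30,1],[0,0,0,0,0,27,1],[0,0,0,0,0,0,1],[0,0,0,0,0,0,1]]'; python3 - <<'E'
from h import *
o=ctrl.get_obs();d=o["tool_pos"]-[.541,-.0525,.1734];c,s=np.cos(-.28),np.sin(-.28)
print(c*d[0]+s*d[1],-s*d[0]+c*d[1],d[2],o["q"])
shot("wrist","w2")
E
```

```text
t: 3.33
tool_pos: [0.5212, 0.0484, 0.3507]
tool_rot: [0.409, 3.099, 0.009]
contact_force: [0.1, 0.5, 0.4]
opening: -0.0001
-0.0469073881834423 0.09152337852638992 0.17734916746773305 [-0.05052822 -0.15741114  1.9064054   0.00465938  1.37689576 -1.3598021 ]
```

View pics/w2.png

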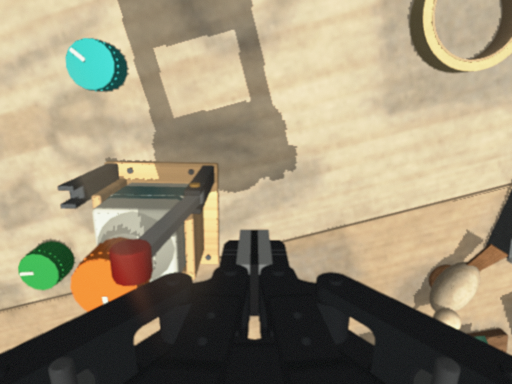

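```bash
python3 -m crank '[[0,0,0.015,0,-20,0,1],[0,0,0,0,-20,0,1],[0,0,0,0,-20,0,1],[0,0,0,0,-20,0,1],[0,0,0,0,0,0,1]]'; python3 - <<'E'
from h import *
o=ctrl.get_obs();d=o["tool_pos"]-[.541,-.0525,.1734];c,s=np.cos(-.28),np.sin(-.28)
print(c*d[0]+s*d[1],-s*d[0]+c*d[1],d[2])
shot("wrist","w3")
E
```

```text
t: 3.8
tool_pos: [0.4998, -0.0275, 0.3583]
tool_rot: [0.419, 3.088, 0.011]
contact_force: [0.3, -0.6, -0.1]
opening: -0.0
-0.046490821776490734 0.012610414982336435 0.18489501649248669
```

View pics/w3.png

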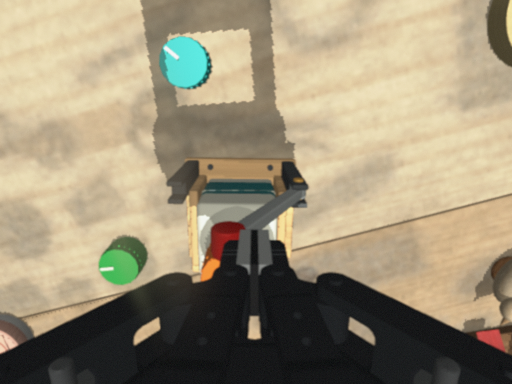

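```bash
python3 -m crank '[[0,0,0,0,-12,18,1],[0,0,0,0,-12,18,1],[0,0,0,0,-12,18,1],[0,0,0,0,-12,18,1],[0,0,0,0,0,0,1]]'; python3 - <<'E'
from h import *
o=ctrl.get_obs();d=o["tool_pos"]-[.541,-.0525,.1734];c,s=np.cos(-.28),np.sin(-.28)
print(c*d[0]+s*d[1],-s*d[0]+c*d[1],d[2],cv2.Rodrigues(o["tool_rot"])[0].round(3))
shot("wrist","w4")
E
```

```text
t: 4.27
tool_pos: [0.4931, -0.0696, 0.294]
tool_rot: [0.407, 3.071, 0.016]
contact_force: [-0.7, 0.4, -0.9]
opening: -0.0003
-0.041284234945144827 -0.02961558282616681 0.12061560062943755 [[-0.965  0.26   0.044]
 [ 0.261  0.965  0.005]
 [-0.042  0.016 -0.999]]
```

View pics/w4.png

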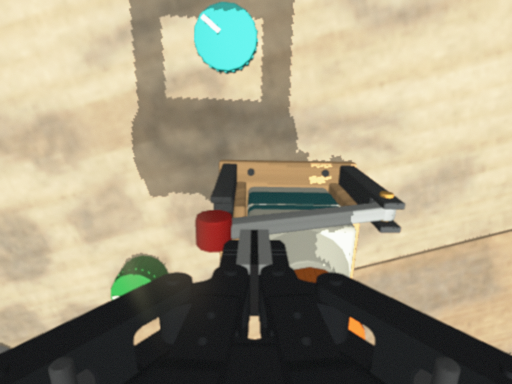

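```bash
python3 -m crank '[[0,0,0,0,0,-25,1],[0.017,0.045,0,6,0,0,1],[0,0,0,0,-12,0,1],[0,0,0,0,-12,0,1],[0,0,0,0,0,0,1]]'; python3 - <<'E'
from h import *
o=ctrl.get_obs();R=cv2.Rodrigues(o["tool_rot"])[0];d=o["tool_pos"]+R[:,2]*.1734-[.541,-.0525,0];c,s=np.cos(-.28),np.sin(-.28)
print("tip",c*d[0]+s*d[1],-s*d[0]+c*d[1],d[2],R.round(3))
shot("wrist","w5")
E
```

```text
t: 4.73
tool_pos: [0.4831, -0.0882, 0.329]
tool_rot: [0.401, 3.107, -0.0]
contact_force: [0.2, 0.5, 0.0]
opening: -0.0001
tip -0.044347331189722686 -0.05009727380297947 0.15561787812301228 [[-0.967  0.254  0.008]
 [ 0.254  0.967 -0.001]
 [-0.008  0.001 -1.   ]]
```

View pics/w5.png

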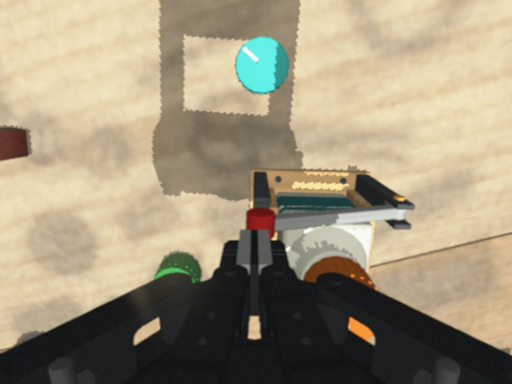

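```bash
python3 -m crank '[[0,0.008,0.01,2,-2,18,1],[0,0,0,0,0,18,1],[0,0,0,0,0,15,1],[0,0,0,0,0,0,1]]'; python3 - <<'E'
from h import *
o=ctrl.get_obs();R=cv2.Rodrigues(o["tool_rot"])[0];d=o["tool_pos"]+R[:,2]*.1734-[.541,-.0525,0];c,s=np.cos(-.28),np.sin(-.28)
print("tip",c*d[0]+s*d[1],-s*d[0]+c*d[1],d[2],R[:,2].round(3))
E
```

```text
t: 5.12
tool_pos: [0.4823, -0.0904, 0.2796]
tool_rot: [0.422, 3.104, 0.003]
contact_force: [-0.5, 0.1, -0.5]
opening: 0.0001
tip -0.04434692866258075 -0.05204363584313717 0.10617575541777524 [ 0.01   0.001 -1.   ]
```

```bash
python3 -m crank '[[0,0,0,0,0,6,1],[0,0,0,0,0,3,1],[0,0,0,0,0,0,1]]'; python3 -m crank '[[0,0,0,0,0,3,1],[0,0,0,0,0,0,1]]';  python3 - <<'E'
from h import *
shot("wrist","w6"); shot("scene","s6")
E
```

```text
t: 5.37
tool_pos: [0.4828, -0.0905, 0.2707]
tool_rot: [0.423, 3.102, 0.004]
contact_force: [0.5, -0.1, -0.2]
opening: -0.0003
t: 5.53
tool_pos: [0.4838, -0.0908, 0.2709]
tool_rot: [0.422, 3.101, 0.003]
contact_force: [-0.2, -0.1, -0.2]
opening: 0.0002
```

View pics/w6.png

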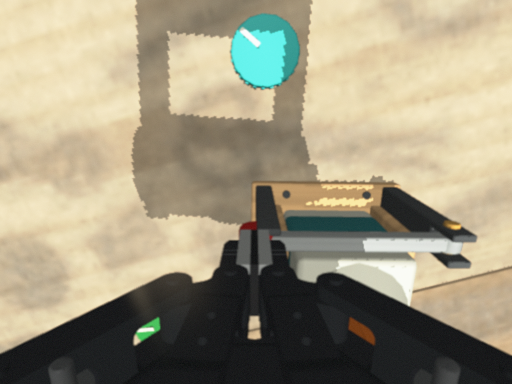

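```bash
python3 -m crank '[[0,0,0,0,0,5,1]]'; python3 -m crank '[[0,0,0,0,0,5,1]]'; python3 - <<'E'
from h import *
p=shot("side","d6")
im=cv2.imread("pics/d6.png"); cv2.imwrite("pics/d6z.png",cv2.resize(im[120:260,150:350],None,fx=4,fy=4,interpolation=cv2.INTER_CUBIC))
E
```

```text
t: 5.72
tool_pos: [0.4846, -0.091, 0.2687]
tool_rot: [0.422, 3.099, 0.002]
contact_force: [-16.6, 4.3, 37.8]
opening: -0.0002
t: 5.8
tool_pos: [0.4854, -0.0911, 0.2687]
tool_rot: [0.421, 3.102, 0.002]
contact_force: [-21.1, 6.0, 39.5]
opening: 0.0002
```

View pics/d6z.png

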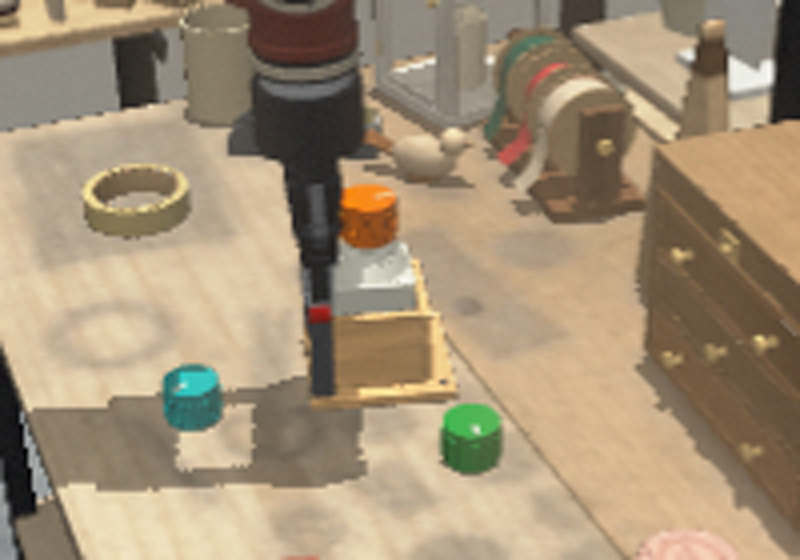

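```bash
python3 -m crank '[[0,0,0,0,0,-20,1],[0,0.012,0,0,0,-40,-1],[0,0,0,20,20,-40,-1],[0,0,0,20,20,-20,-1],[0,0,0,0,0,0,-1],[0,0,0,0,0,0,-1]]'; python3 - <<'E'
from h import *
p=shot("wrist","w7"); np.savez("w7.npz",**p)
for q in ["bar_end","bar_pivot","bottle","cap_center","cap_mark"]:
    print(q,[(r["confidence"],r["centre"]) for r in spotter.mark_of(q,p)][:3])
print(cv2.Rodrigues(ctrl.get_obs()["tool_rot"])[0].round(3))
E
```

```text
t: 6.35
tool_pos: [0.4581, -0.0438, 0.3933]
tool_rot: [0.424, 3.111, 0.007]
contact_force: [0.1, -0.2, -0.8]
opening: 0.0603
bar_end [(0.7, [0.4897, -0.0943, 0.0868])]
bar_pivot [(0.6, [0.5141, 0.0043, 0.0864])]
bottle [(0.57, [0.5471, -0.0517, 0.0104])]
cap_center [(0.92, [0.3948, -0.0556, 0.013]), (0.85, [0.5424, -0.0478, 0.1298])]
cap_mark [(0.84, [0.3785, -0.0687, 0.0321]), (0.58, [0.5619, -0.0531, 0.1474])]
[[-0.963  0.27  -0.004]
 [ 0.27   0.963  0.006]
 [ 0.006  0.004 -1.   ]]
```

View pics/w7.png

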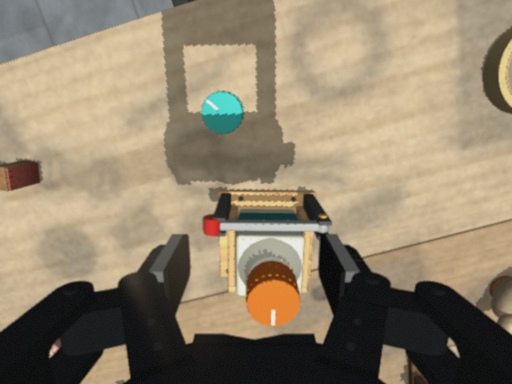

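```bash
python3 - <<'E'
from h import *
p=np.load("w7.npz",allow_pickle=True); p={k:p[k] for k in p}
im=p["image"].astype(int); m=((im[...,0]>225)&(im[...,1]>100)&(im[...,1]<190)&(im[...,2]<90)).astype(np.uint8)
cs=max(cv2.findContours(m,0,1)[0],key=cv2.contourArea)
(e,r,a)=cv2.fitEllipse(cs); print(e,r,a)
X=ray(p,[e,(273.5,324),(215,191+0),(318,191),(212,226),(322,227)],.148); print(X[:2])
d=X[1]-X[0]; print("mark dir",np.arctan2(d[1],d[0]))
R=cv2.Rodrigues(ctrl.get_obs()["tool_rot"])[0]; t=ctrl.get_obs()["tool_pos"]
print("tool-frame offset of cap",(R.T@(X[0]-t))*1000, ctrl.get_obs()["opening"])
E
```

```text
(273.16021728515625, 301.90228271484375) (40.96955871582031, 50.6642951965332) 86.67616271972656
[[ 0.54014951 -0.0503999   0.148     ]
 [ 0.5597284  -0.05520747  0.148     ]]
mark dir -0.24078454652911105
tool-frame offset of cap [-81.90925517  15.6094675  241.59436329] 0.08531314530615758
```

```bash
python3 -m crank '[[0,0,0,-28,5,0,-1],[0,0,0,-28,5,0,-1],[0,0,0,-27,6,0,-1],[0,0,0,0,0,30,-1],[0,0,0,0,0,20,-1],[0,0,0,0,0,0,-1]]'; python3 - <<'E'
from h import *
p=shot("wrist","w8")
o=ctrl.get_obs();R=cv2.Rodrigues(o["tool_rot"])[0];print(R.round(3))
print("cap in tool",R.T@(np.array([.5405,-.0505,.148])-o["tool_pos"])*1000)
print([(r["confidence"],r["centre"]) for r in spotter.mark_of("cap_center",p)][:3])
shot("side","d8"); q=shot("scene","s8")
a=cv2.imread("pics/d8.png")[130:250,180:300];b=cv2.imread("pics/s8.png")[130:250,180:300]
cv2.imwrite("pics/z8.png",cv2.resize(np.hstack([a,b]),None,fx=3.3,fy=3.3,interpolation=cv2.INTER_CUBIC))
E
```

```text
t: 7.15
tool_pos: [0.5458, -0.0544, 0.3308]
tool_rot: [-0.433, -3.098, -0.009]
contact_force: [-1.0, -0.0, -0.2]
opening: 0.0851
[[-0.962  0.274 -0.012]
 [ 0.274  0.962  0.007]
 [ 0.014  0.004 -1.   ]]
cap in tool [  3.60304403   1.74993566 183.9869034 ]
[(0.96, [0.5416, -0.0472, 0.1313]), (0.95, [0.3954, -0.0572, 0.013]), (0.66, [0.5634, -0.1861, 0.0178])]
```

View pics/w8.png

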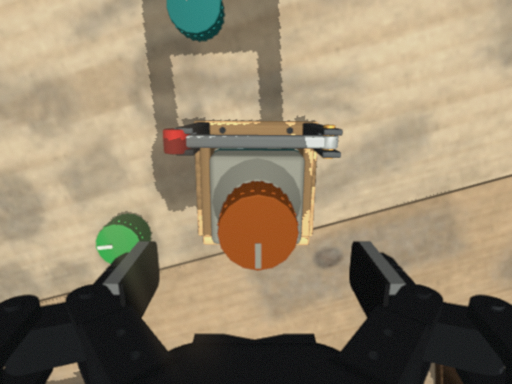

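View pics/z8.png

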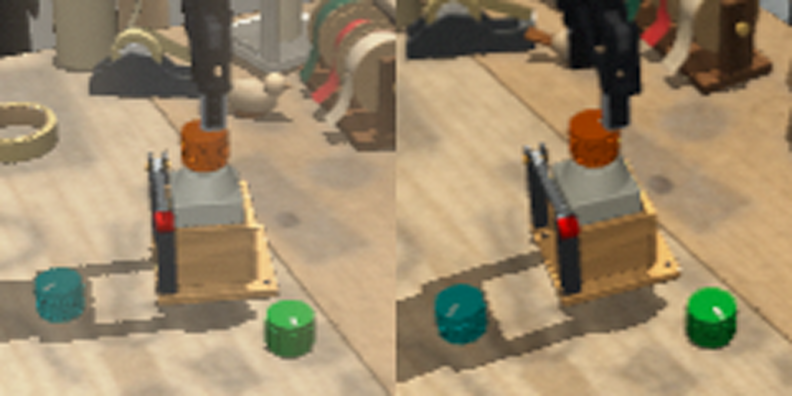

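```bash
python3 - <<'E'
from h import *
p=shot("wrist","w9")
im=p["image"].astype(int); m=((im[...,0]>110)&(im[...,1]<110)&(im[...,2]<60)&(im[...,0]-im[...,1]>70)).astype(np.uint8); m[:185]=0
cs=max(cv2.findContours(m,0,1)[0],key=cv2.contourArea); print(cv2.boundingRect(cs))
# bottom half of silhouette = top rim
pts=cs[:,0,:]; pts=pts[pts[:,1]>228]; A=np.c_[2*pts,np.ones(len(pts))]; s=np.linalg.lstsq(A,(pts**2).sum(1),rcond=None)[0]
print(s[:2],np.sqrt(s[2]+s[:2]@s[:2]))
X=ray(p,[s[:2]],.148)[0]; o=ctrl.get_obs();R=cv2.Rodrigues(o["tool_rot"])[0]
print(X,R.T@(X-o["tool_pos"])*1000)
E
```

```text
(219, 188, 77, 71)
[256.87235944 231.92600742] 26.08474317430885
[ 0.54505639 -0.05185678  0.148     ] [  1.47073829   1.23338958 189.58439472]
```

```bash
python3 -m crank '[[0,0.012,0.015,2,2,14,-1],[0,0,0,0,0,14,-1],[0,0,0,0,0,0,-1],[0,0,0,0,0,0,-1]]'; python3 - <<'E'
from h import *
o=ctrl.get_obs();R=cv2.Rodrigues(o["tool_rot"])[0];print(R.round(3),o["tool_pos"],o["q"])
p=shot("wrist","w10")
E
```

```text
t: 7.73
tool_pos: [0.5454, -0.0516, 0.313]
tool_rot: [-0.461, -3.1, -0.009]
contact_force: [-0.2, 0.6, 0.3]
opening: 0.0854
[[-0.957  0.291 -0.006]
 [ 0.291  0.957  0.007]
 [ 0.008  0.005 -1.   ]] [ 0.54538996 -0.05156406  0.31298851] [-0.2311513  -0.05462335  1.87729541  0.00539381  1.32672565 -1.50780683]
```

View pics/w10.png

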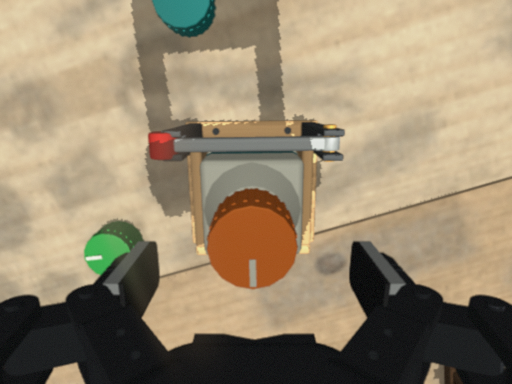

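```bash
python3 - <<'E'
from h import *
p=shot("wrist","w11")
im=p["image"].astype(int); m=((im[...,0]>110)&(im[...,0]-im[...,1]>70)&(im[...,2]<60)).astype(np.uint8); m[:185]=0
m=cv2.morphologyEx(m,cv2.MORPH_CLOSE,np.ones((9,9)))
n,l,st,ce=cv2.connectedComponentsWithStats(m); i=1+st[1:,4].argmax(); x0,y0,w,h,_=st[i]; print(st[i])
rows=[(y,np.where(l[y]==i)[0]) for y in range(y0,y0+h)]
yb=y0+h
u=(x0+w/2,yb-w/2); X=ray(p,[u],.148)[0]; o=ctrl.get_obs();R=cv2.Rodrigues(o["tool_rot"])[0]
print(u,X,R.T@(X-o["tool_pos"])*1000)
# model check
th=np.linspace(0,6.28,40); 
for cx in (.539,.541,.543,.545):
  q=proj(p,np.c_[cx+.021*np.cos(th),-.0517+.021*np.sin(th),0*th+.148]); print(cx,q.min(0),q.max(0))
E
```

```text
[ 208  200   89   88 5877]
(np.float64(252.5), np.float64(243.5)) [ 0.53862897 -0.04963102  0.148     ] [  5.75049698  -0.85921721 165.15381095]
0.539 [202.43445765 201.48536395] [294.3389354  286.17371259]
0.541 [203.88417141 205.63683436] [295.46629199 289.73125017]
0.543 [205.32432617 209.75902798] [296.58547261 293.26389633]
0.545 [206.75498186 213.852144  ] [297.6965401  296.77183864]
```

```bash
python3 -m crank '[[0,0.005,0,5,-1,9,-1],[0,0,0,0,0,7,-1],[0,0,0,0,0,0,-1],[0,0,0,0,0,0,0.2]]' 60; python3 -m crank '[[0,0,0,0,0,0,1],[0,0,0,0,0,0,1],[0,0,0,0,0,0,1],[0,0,0,0,0,0,1]]'; python3 - <<'E'
from h import *
o=ctrl.get_obs();R=cv2.Rodrigues(o["tool_rot"])[0];print(R.round(3),o["tool_pos"],o["opening"])
p=shot("wrist","w12")
E
```

```text
t: 8.17
tool_pos: [0.5399, -0.0509, 0.2974]
tool_rot: [-0.461, -3.098, -0.01]
contact_force: [0.6, 0.2, -0.5]
opening: 0.0757
t: 8.5
tool_pos: [0.54, -0.0509, 0.2978]
tool_rot: [-0.461, -3.097, -0.01]
contact_force: [-1.6, 0.2, -0.3]
opening: 0.0406
[[-0.957  0.291 -0.009]
 [ 0.291  0.957  0.008]
 [ 0.011  0.005 -1.   ]] [ 0.53999793 -0.05091711  0.29777364] 0.04061816031593395
```

View pics/w12.png

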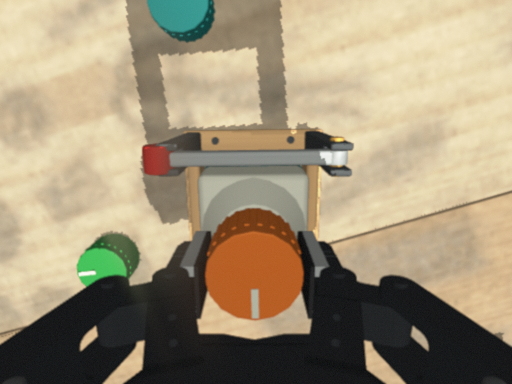

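```bash
python3 -m crank '[[0,0,0,0,0,3,1],[0,0,0,0,0,4,1]]' 80; python3 -m crank '[[0,0,0,0,0,4,1]]'; python3 -m crank '[[0,0,0,0,0,4,1]]'
```

```text
t: 8.72
tool_pos: [0.5409, -0.0511, 0.2943]
tool_rot: [-0.461, -3.1, -0.009]
contact_force: [-3.8, -0.2, 10.4]
opening: 0.04
t: 8.8
tool_pos: [0.5415, -0.0512, 0.2926]
tool_rot: [-0.462, -3.102, -0.009]
contact_force: [-3.5, -0.3, 12.5]
opening: 0.0397
t: 8.88
tool_pos: [0.5424, -0.0514, 0.2923]
tool_rot: [-0.461, -3.104, -0.008]
contact_force: [-11.9, 1.9, 22.3]
opening: 0.04
```

```bash
python3 -m crank '[[0,0,-0.06,1,0,3,1],[0,0,-0.12,1,0,3,1],[0,0,-0.12,1,0,3,1]]';  python3 -m crank '[[0,0,-0.12,0,0,3,1],[0,0,-0.12,0,0,3,1]]'; python3 - <<'E'
from h import *
o=ctrl.get_obs();R=cv2.Rodrigues(o["tool_rot"])[0];print(R.round(3),o["wrist_torque"],o["q"])
p=shot("wrist","w13")
E
```

```text
t: 9.13
tool_pos: [0.5415, -0.0505, 0.2926]
tool_rot: [-0.024, 3.139, 0.011]
contact_force: [-6.1, 3.3, 13.7]
opening: 0.0404
t: 9.3
tool_pos: [0.5419, -0.0509, 0.2926]
tool_rot: [-0.415, 3.114, 0.008]
contact_force: [-8.7, -1.6, 15.5]
opening: 0.0401
[[-0.965 -0.262 -0.   ]
 [-0.262  0.965  0.005]
 [-0.001  0.005 -1.   ]] [-0.22684098  1.61834208 -0.1750068 ] [-0.23124765 -0.04260827  1.90202814  0.0048808   1.28359965 -2.06868257]
```

View pics/w13.png

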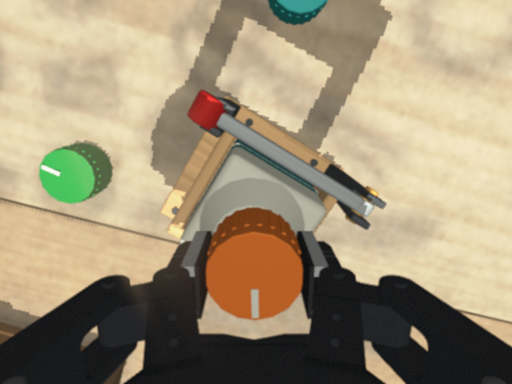

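```bash
python3 -m crank '[[0,0,-0.12,0.5,0,3,1],[0,0,-0.12,0.5,0,3,1],[0,0,-0.12,0,0,3,1],[0,0,-0.12,0,0,2,1],[0,0,-0.10,0,0,1,1],[0,0,0,0,0,0,1]]'; python3 - <<'E'
from h import *
o=ctrl.get_obs();R=cv2.Rodrigues(o["tool_rot"])[0];print(R.round(3),np.arctan2(-R[1,0],-R[0,0])+.29,o["q"])
p=shot("wrist","w14")
E
```

```text
t: 9.85
tool_pos: [0.5427, -0.0524, 0.2956]
tool_rot: [1.327, -2.847, -0.002]
contact_force: [-5.7, 1.8, 7.2]
opening: 0.04
[[-0.643 -0.766 -0.001]
 [-0.766  0.643  0.001]
 [ 0.     0.001 -1.   ]] 1.1624665038928457 [-2.32930197e-01 -4.37580582e-02  1.89767856e+00  3.80486676e-04
  1.28884865e+00 -2.67629898e+00]
```

View pics/w14.png

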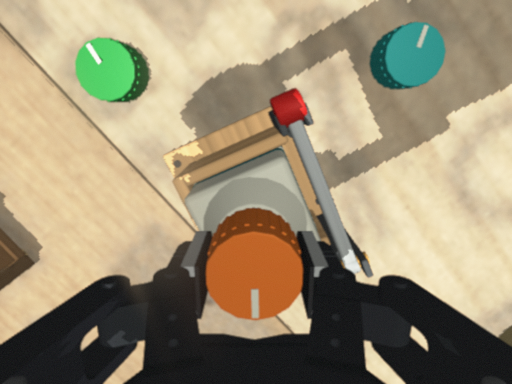

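```bash
python3 -m crank '[[0,0,0,0,0,-6,1],[0,0,0,0,0,-8,1],[0,0,0,0,0,-8,1],[0,0,0,0,0,0,1]]'; python3 - <<'E'
from h import *
p=shot("side","d15"); shot("wrist","w15")
im=cv2.imread("pics/d15.png"); cv2.imwrite("pics/d15z.png",cv2.resize(im[120:260,150:350],None,fx=4,fy=4,interpolation=cv2.INTER_CUBIC))
E
```

```text
t: 10.23
tool_pos: [0.5429, -0.0526, 0.3204]
tool_rot: [1.324, -2.849, -0.0]
contact_force: [0.1, 0.0, -0.4]
opening: 0.0399
```

View pics/d15z.png

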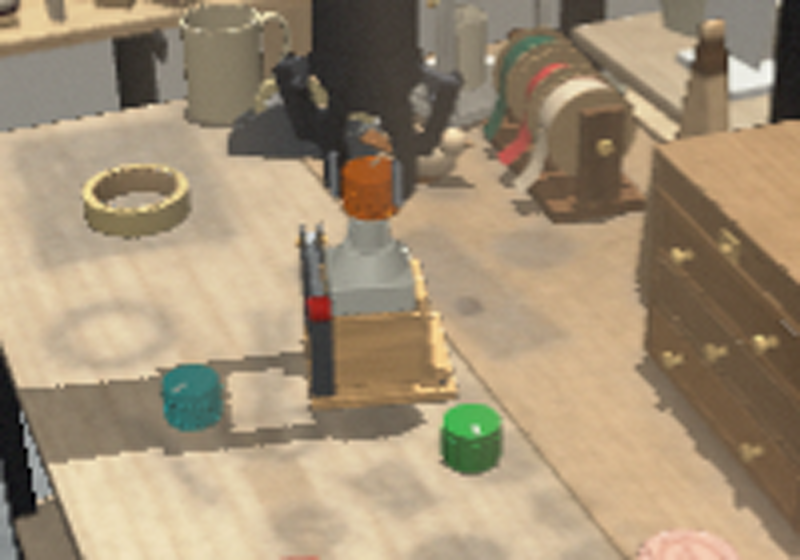

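```bash
python3 -m crank '[[0,0,0,0,1,-13,1],[0,0,0,0,1,-13,1],[0,0,0,0,1,-12,1],[0,0,0,0,0,0,1],[0,0,0,0,0,0,1],[0,0,0,0,0,0,1],[0,0,0,0,0,0,1],[0,0,0,0,0,0,1]]'; python3 - <<'E'
from h import *
p=shot("side","d16")
for q in ["bar_end","bottle","cap_center"]: print(q,[(r["confidence"],r["centre"]) for r in spotter.mark_of(q,p)][:3])
s=shot("scene","s16")
a=cv2.imread("pics/d16.png")[120:250,170:290];b=cv2.imread("pics/s16.png")[120:250,180:300]
cv2.imwrite("pics/z16.png",cv2.resize(np.hstack([a,b]),None,fx=3.3,fy=3.3,interpolation=cv2.INTER_CUBIC))
o=ctrl.get_obs();print(cv2.Rodrigues(o["tool_rot"])[0].round(3)[:,2],o["tool_pos"],o["opening"],o["dq"].round(4))
E
```

```text
t: 11.0
tool_pos: [0.5399, -0.0502, 0.3605]
tool_rot: [1.323, -2.847, -0.003]
contact_force: [0.0, 0.0, -0.7]
opening: 0.0397
bar_end [(0.48, [0.6957, 0.232, -0.001]), (0.39, [0.4864, -0.087, 0.0855])]
bottle [(0.81, [0.5417, -0.0491, 0.0069])]
cap_center [(0.72, [0.3931, -0.057, 0.0163]), (0.48, [0.5451, -0.0519, 0.1937])]
[-0.003  0.001 -1.   ] [ 0.53985577 -0.05019836  0.36034695] 0.03954757710375585 [-0.001   0.0013 -0.0005 -0.0013 -0.0009  0.    ]
```

View pics/z16.png

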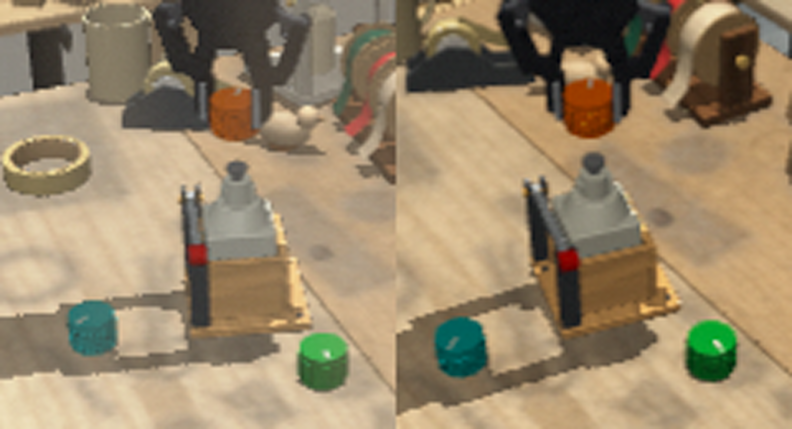

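Both views show the cap held level above the bottle, with the bar down and the bottle standing in its station. The cap is about 62 mm up.

```bash
python3 -c "
from station import ctrl
print(ctrl.finish_job())"
```

```text
the job is handed in; nothing more can be done
None
```

I closed the drop bar, freed the orange cap and handed the job in at about 11 s, with the cap held about 62 mm above where it sat. `finish_job` reports no verdict, so the result rests on my own checks below.

- **Bar:** I swung it down with the closed fingers and pressed it to its stop with about 40 N. Partway down the tool had tilted and a fingertip was sliding behind the bar. I lifted off, levelled the tool and finished the push. In the last pictures the bar still lies in its catch.
- **Cap:** I gripped it with 60–80 N and pressed it down about 5.5 mm by tool travel. I then turned it about 1.16 rad counter-clockwise and lifted it. The white line kept its place relative to the gripper all through the turn.
- **Final state:** Gripper opening was 40 mm, tool tilt about 0.003 rad and joint speeds close to zero. The grip centre is within about 2 mm of where the cap sat, and the scene and side pictures show the cap clear of the neck.
- **Bottle and other things:** The bottle stands upright in the station. No bystander or look-alike was approached; I did not measure their positions again.
- **Disagreements:** Estimates of the cap's position differed by up to about 5 mm in x between the networks and my pixel measurements. The fingers closed centred on it, so this did no harm. In the last side view the network's best guesses for the cap and the bar end were wrong objects. Its second guesses matched the real ones (cap at z 0.194, bar end at z 0.086).

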